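Refill the spring-fed tin dispenser

ROBOT

A 7-joint arm with a two-finger parallel gripper is mounted at the origin on a cart in front of the work surface, level with it; the furniture and walls round the work are solid. World frame = base frame: x ahead of the robot, y to its left, z up, the work surface at z = 0. Lengths are in m, angles in rad, forces in N, time in s.
With the tool pointing down it reaches from about 0.375 to 0.925 m from the base axis. Payload 3.1 kg.
Tool frame: the origin (TCP) lies between the finger pads; the fingertips stand 19 mm ahead of it and the grasp point (between the pads) is the TCP; z points along the fingers, y is the line along which they close (so a half turn about z gives the same grasp; the last joint's range is limited). The gripper opens to 85 mm and grips with 20 to 120 N. Pads are 22 mm wide; open, the fingers measure 114 mm over their backs; the gripper's body (76 mm by 85 mm) begins 54 mm behind the grasp point. The pads swing forward as they close: fully open they stand 13 mm farther back than shut.
Start: joints at [1.146, 0.383, 0.044, 1.598, -0.018, 1.161, -0.05], TCP at [0.209, -0.616, 0.25] pointing down, gripper open.
Joint ranges: [-2.61, 2.61], [-0.41, 2.15], [-1.48, 1.57], [0, 2.5], [-1.57, 4.71], [0.05, 1.97], [-2.85, 2.85]. Speed limits (rad/s): [2.79, 2.79, 3.14, 3.14, 3.14, 3.14, 3.14].

INTERFACE

Orientations are given as a unit quaternion [x, y, z, w].
In Python, from bench import move_ptp, movel, move_j, move_gripper, pause, inverse_kinematics, read_camera, camera_params, MotionError, sign_off, look_for, tip_of, read_time_s, read_qpos, read_joint_vel, read_effort, read_eef_pos, read_tcp_rot, read_ft_force, read_ft_torque, read_finger_gap, read_grasp_force gives the robot as it stands. Calls block until the motion is done:
- move_ptp(position, orientation): joint-space move of the TCP to a pose.
- movel(position, orientation=None, speed=0.15): straight line of the TCP; orientation=None keeps the orientation; speed is the mean speed in m/s.
- move_j(angles): joint-space move.
- move_gripper(opening, effort=None): finger opening in m; effort is the grip in N (None keeps the last); returns when the fingers have stopped.
- pause(seconds).
- inverse_kinematics(position, orientation): joint angles nearest the present ones, or None.
- read_camera(name): name is "side" or "top" or "wrist"; returns the picture (420x560x3 uint8, red, green, blue); there is no depth.
- camera_params(name): a dict with "K" (3x3 intrinsics, pixels), "camera_from_world" (4x4, takes a point from world to camera coordinates). Camera axes: x right, y down, z forward; pixel columns grow to the right and rows downward; lengths in m; the calibration is good to about 2 mm. The wrist camera is an equidistant fisheye: a pixel r from the principal point sees the ray r / f radians off the axis. A picture is of the moment at which its call begins: read the wrist's pose just before it. camera_params takes no time and is no camera call; for the wrist camera it gives the pose at the moment of the call.
A pose or a line that the arm cannot do raises MotionError and nothing moves.
- sign_off(): hands the job in; it is judged then, once.
Trained networks look in the newest picture that a camera, given by its name, has taken for a name from the list of things; names that differ only in an ending like _2 or _b are one class to them, and where a whole thing is asked for, a point or a joint stands for the part that bears it (a point fixed in the world has none). Each returns a list of dicts, best first, with "confidence" (0 to 1); they miss things now and then, are a little off and sometimes report something else, mostly with a low value. They report only what shows in the picture. A call takes as long as a camera call.
- look_for(camera, name): "at" ([column, row] in pixels, amid what is visible of it).
- tip_of(camera, name): "at" ([column, row] in pixels: a listed point, or the origin of a listed thing).
Readings, each from a call of its own:
- read_time_s(): time.
- read_qpos(): joint angles.
- read_joint_vel(): joint speeds.
- read_effort(): joint torques, N m.
- read_eef_pos(): TCP position.
- read_tcp_rot(): TCP orientation.
- read_ft_force(): force on the tool from outside, world axes, zero at the start.
- read_ft_torque(): the same for the moment, N m.
- read_finger_gap(): finger opening in m.
- read_grasp_force(): force on a finger pad.
Only numpy, scipy, OpenCV 4.12 (cv2) and the standard library are available. Lean on these libraries where they do the work, as an engineer would, in place of code of your own. Each camera call takes 0.05 s, during which the arm holds its last target. There are 200 camera calls.

TASK

Refill the tin dispenser so that the old tin in it is used first: slide the lid right back to its stop, take the old tin out and lay it aside on the worktop. With the flat presser push the sprung plate squarely down until it bottoms out, level, and stays caught, and stand the presser upright on the worktop again, clear of the dispenser. Then lay the new fish tins from the worktop flat in the well, one on another, with the old tin on top, and slide the lid fully shut; leave the egg timer where it stands.

Things in the scene. Friction and masses are not known exactly. Their poses are not given: they have to be found in the camera images.
- dispenser: Spring-fed tin dispenser, fixed; wooden base 98 mm (x) by 258 mm (y), 10 mm high. Origin: underside, at the centre of the open well; z up, y along its length. The well lies between two white end guides (5 mm sheet, tops at 98 mm). From y = -61 to -185 mm stands a solid wooden housing 98 mm high with rails (to 108 mm) on which the lid runs back. Heights are above the worktop.
- well_mouth (a point): Centre of the well's mouth, 98 mm above the dispenser's underside. Inside, the well measures 71 mm (x) by 112 mm (y), the top 12 mm flared outwards by about 4 mm. The end guides wrap 11 mm round each long side, and 28 mm below 60 mm height, so the long sides (+x and -x) are open for fingers over the middle 66 mm right down to the base, and over 100 mm above 60 mm height.
- well_floor (a point): Centre of the well 20 mm above the dispenser's underside: where the top of the sprung plate lies when it is fully down.
- follower (a joint): Slide of the sprung plate, m: 0 = sprung up (plate top 74 mm above the worktop), 0.054 = bottomed out (plate top at 20 mm). Its top stop leaves room for one tin under the lid. It pushes back with up to about 10 N; over about the last 10 mm an over-centre spring pulls it to the bottom, where it stays by itself (holding about 4 N, also under tins). Let go earlier, it springs up.
- follower_plate: The sprung steel plate in the well, 66 mm (x) by 107 mm (y) by 5 mm. Origin: centre of its underside; z up when level. It floats on its springs and tilts up to about 5 degrees any way if it is pushed off centre or with a tilted presser.
- lid (a joint): Slide of the wooden lid, m: 0 = shut over the well, 0.119 = fully back at its stop over the housing. It opens along the dispenser's -y and stays where it is left (friction about 1.5 N). The lid is 80 mm (x) by 124 mm (y) by 6 mm, its underside 101 mm above the worktop; three tins on the caught-down plate reach to 95 mm.
- lid_knob (a point): Middle of the gripping part of the lid's round black knob (27 to 29 mm across there, its top 13 mm above this point, its foot at the lid's top 19 mm below it). It moves with the lid; 126 mm above the worktop.
- presser: Loose flat presser (tamper), 0.3 kg, standing on its foot: flat steel foot 60 mm (x) by 92 mm (y) by 8 mm, round stem 15 mm thick, wooden grip block 26 mm (x) by 68 mm (y) from 79 to 123 mm above the foot's underside. Origin: centre of the foot's underside; z up as it stands. Take the grip across its x; the foot fits the well with its y along the dispenser's y.
- presser_grip (a point): Middle of the presser's wooden grip, 103 mm above the underside of the foot; axes as the presser.
- tin_1: New fish tin, yellow sides and dark lid, 63 mm (x) by 105 mm (y) by 25 mm high with rounded corners, 0.15 kg (the solid that is gripped measures 60 by 100 mm), on the worktop in front of the dispenser. Origin: centre of the underside; z up. May be absent. It fits the well with its y along the dispenser's y, either way round.
- tin_2: New fish tin just like tin_1. May be absent.
- tin_3: New fish tin just like tin_1. May be absent.
- egg_timer: Orange and white egg timer, 63 mm across and 62 mm tall, a bystander between the dispenser and the presser, towards the wall. Origin: centre of the underside.
- tin_old: The old fish tin, of the same kind and size as tin_1; always there. At the start it lies flat in the well on the sprung-up plate (underside 74 mm above the worktop), under the lid.

How it is judged:
On the way, in this order (a step that is already met when the one before it is completed fails the run):
1. the lid is slid right back to its stop (within 4 mm) (value of joint lid above 0.115 m), for 0.2 s.
2. the presser, upright (0.06 rad) with its foot on the plate, has pushed the sprung plate down onto its stop (3 mm), level (0.045 rad) (value of joint follower above 0.051 m and angle between follower_plate's own z axis and vertical below 0.045 rad and angle between presser's own z axis and vertical below 0.06 rad and z of presser in the frame of follower_plate below 0.009 m and horizontal distance between presser and well_floor below 0.02 m), for 0.2 s.
3. every tin present lies flat in the well, the old one on top, the plate still caught down, before the lid is shut (horizontal distance between each of tin_1, tin_2, tin_3, tin_old and well_floor below 0.012 m and angle between the z axis of each of tin_1, tin_2, tin_3, tin_old and the z axis of dispenser, either way round below 0.1 rad and angle between the y axis of each of tin_1, tin_2, tin_3, tin_old and the y axis of dispenser, either way round below 0.12 rad and z of tin_1 in the frame of well_floor between -0.006 and 0.062 m and linear speed of each of tin_1, tin_2, tin_3, tin_old below 0.02 m/s and z of tin_2 in the frame of well_floor between -0.006 and 0.062 m and z of tin_3 in the frame of well_floor between -0.006 and 0.062 m and z of tin_old in the frame of well_floor between -0.006 and 0.062 m and z of tin_old in the frame of tin_1 above 0.02 m and z of tin_old in the frame of tin_2 above 0.02 m and z of tin_old in the frame of tin_3 above 0.02 m and value of joint follower above 0.051 m and value of joint lid above 0.1 m), for 0.2 s.
At the end, for the whole second after the job is handed in: Every tin present lies flat in the well (12 mm and 0.12 rad of true, level to 0.1 rad, either side up), the old tin on top of the new ones, the plate still caught down (3 mm), the lid shut (4 mm), the presser upright on the worktop (6 mm, 0.06 rad) clear of the well; all at rest (horizontal distance between each of tin_1, tin_2, tin_3, tin_old and well_floor below 0.012 m and angle between the z axis of each of tin_1, tin_2, tin_3, tin_old and the z axis of dispenser, either way round below 0.1 rad and angle between the y axis of each of tin_1, tin_2, tin_3, tin_old and the y axis of dispenser, either way round below 0.12 rad and z of tin_1 in the frame of well_floor between -0.006 and 0.062 m and linear speed of each of tin_1, tin_2, tin_3, tin_old, presser below 0.02 m/s and z of tin_2 in the frame of well_floor between -0.006 and 0.062 m and z of tin_3 in the frame of well_floor between -0.006 and 0.062 m and z of tin_old in the frame of well_floor between -0.006 and 0.062 m and z of tin_old in the frame of tin_1 above 0.02 m and z of tin_old in the frame of tin_2 above 0.02 m and z of tin_old in the frame of tin_3 above 0.02 m and value of joint follower above 0.051 m and value of joint lid below 0.004 m and angle between presser's own z axis and vertical below 0.06 rad and height (world z) of presser between -0.006 and 0.006 m and horizontal distance between presser and well_floor above 0.07 m); the robot touches nothing.
It fails at once if the egg timer is moved by more than 25 mm or tipped (distance of egg_timer from where it was at the start of the episode above 0.025 m or angle between egg_timer's own z axis and vertical above 0.3 rad).
Of tin_1, tin_2, tin_3 only 1 to 2 are there at a start; the rules pass over those that are not, and their reading is None.
At some moment in a run one of tin_1, tin_2, tin_3 may be knocked a few centimetres aside while the robot is not near it.
Once in a run the grip may slacken for a moment while it holds something.
It also fails if it takes over 192 s, if anything falls off the work surface, if the arm or the gripper's body presses on something with over 40 N, if the wrist force passes 120 N, or if a joint passes its speed limit or range.

## Working session

There is one attempt and no reset: what is moved stays moved. The work goes in short steps, each a Python script; the robot and the scene stay as the last script left them, time stands still between calls to the robot, and variables do not carry over. Pictures are saved under pics/ and viewed, at most 14 in all, crops included, and the job is handed in when it is done.

```bash
ls; mkdir -p pics
python3 - <<'E'
from bench import *
import cv2, numpy as np
for c in ("top","side"):
    im=read_camera(c); cv2.imwrite(f"pics/{c}0.png",im[:,:,::-1])
    p=camera_params(c); print(c,np.round(p["K"],1).tolist(),np.round(p["camera_from_world"],3).tolist())
    for n in ("dispenser","lid_knob","presser","presser_grip","tin_1","egg_timer"):
        print(n,[(np.round(d["at"],1).tolist(),round(d["confidence"],2)) for d in tip_of(c,n)][:4])
print(read_time_s(),read_tcp_rot())
E
```

```text
pics
top [[416.7, 0.0, 285.3], [0.0, 416.7, 213.4], [0.0, 0.0, 1.0]] [[-0.085, -0.996, -0.003, 0.058], [-0.976, 0.084, -0.202, 0.597], [0.202, -0.014, -0.979, 0.832], [0.0, 0.0, 0.0, 1.0]]
dispenser [([292.4, 209.1], 0.69)]
lid_knob [([307.3, 191.5], 0.62)]
presser [([213.7, 209.7], 0.91)]
presser_grip [([363.7, 274.4], 0.65), ([201.5, 199.6], 0.6)]
tin_1 [([358.5, 273.6], 0.77), ([227.4, 291.4], 0.64)]
egg_timer [([240.0, 171.2], 0.83)]
side [[392.9, 0.0, 289.0], [0.0, 392.9, 212.3], [0.0, 0.0, 1.0]] [[0.998, 0.057, 0.004, -0.6], [0.033, -0.511, -0.859, 0.097], [-0.047, 0.858, -0.512, 0.913], [0.0, 0.0, 0.0, 1.0]]
dispenser [([304.7, 189.5], 0.66), ([300.6, 269.4], 0.58)]
lid_knob [([300.2, 228.8], 0.93)]
presser [([305.1, 222.2], 0.94)]
presser_grip [([305.8, 191.4], 0.89)]
tin_1 [([234.6, 227.3], 0.79), ([216.5, 304.2], 0.68)]
egg_timer [([336.6, 238.2], 0.66)]
0.7 [9.86681456e-01 1.62664384e-01 3.92106032e-05 2.30345916e-05]
```

View pics/top0.png

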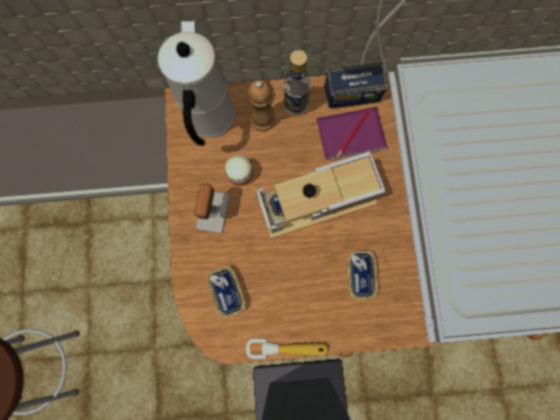

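View pics/side0.png

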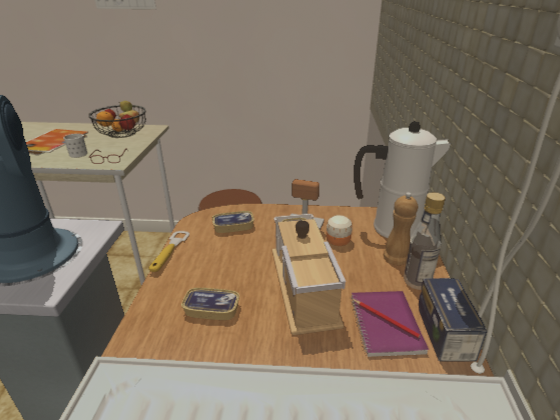

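The top view shows the dispenser at (320,195): well at its left (+y) end, housing at its right, knob at (308,191). The presser is at (212,208), the timer at (239,170), and two new tins are at (227,291) and (362,275). In the side view the lid covers most of the well.

```bash
cat > h.py <<'E'
from bench import *
import numpy as np, cv2
from scipy.spatial.transform import Rotation as R
def ray(cam,px,p=None):
    p=p or camera_params(cam); K=p["K"]; T=np.array(p["camera_from_world"])
    x=(px[0]-K[0][2])/K[0][0]; y=(px[1]-K[1][2])/K[1][1]
    if cam=="wrist":
        r=np.hypot(x,y); s=np.sinc(r/np.pi); d=np.array([x*s,y*s,np.cos(r)])
    else: d=np.array([x,y,1.])
    return -T[:3,:3].T@T[:3,3], T[:3,:3].T@d
def onz(cam,px,z,p=None):
    o,d=ray(cam,px,p); return o+d*(z-o[2])/d[2]
def proj(cam,P,p=None):
    p=p or camera_params(cam); K=p["K"]; T=np.array(p["camera_from_world"])
    q=(T[:3,:3]@np.asarray(P).T).T+T[:3,3]
    if cam=="wrist":
        rr=np.hypot(q[...,0],q[...,1]); s=np.arctan2(rr,q[...,2])/np.maximum(rr,1e-9)
    else: s=1/q[...,2]
    return np.stack([q[...,0]*s*K[0][0]+K[0][2],q[...,1]*s*K[1][1]+K[1][2]],-1)
def down(a):
    """tool down, closing line at world angle a (mod pi); the half-turn nearest the present"""
    c=R.from_quat(read_tcp_rot()); best=None
    for b in (a,a+np.pi):
        y=np.array([np.cos(b),np.sin(b),0]); z=np.array([0,0,-1.])
        r=R.from_matrix(np.stack([np.cross(y,z),y,z],1)); m=(c.inv()*r).magnitude()
        if best is None or m<best[0]: best=(m,r.as_quat())
    return best[1]
def snap(cam,name=None):
    p=camera_params(cam); im=read_camera(cam)
    if name: cv2.imwrite(f"pics/{name}.png",im[:,:,::-1])
    return im,p
E
python3 - <<'E'
from h import *
tri=lambda a,b:None
def tri(a,b):
    o1,d1=ray("top",a);o2,d2=ray("side",b)
    A=np.stack([d1,-d2],1);t=np.linalg.lstsq(A,o2-o1,rcond=None)[0]
    P,Q=o1+d1*t[0],o2+d2*t[1];return np.round((P+Q)/2,3),np.round(np.linalg.norm(P-Q),4)
print("knob",tri([307.3,191.5],[300.2,228.8]),onz("top",[307.3,191.5],.126),onz("side",[300.2,228.8],.126))
print("grip",tri([201.5,199.6],[305.8,191.4]),onz("top",[201.5,199.6],.103))
print("presser",onz("top",[213.7,209.7],0),onz("side",[305.1,222.2],0))
print("timer",onz("top",[240,171.2],.0),onz("side",[336.6,238.2],0))
print("tA",onz("top",[358.5,273.6],0),onz("side",[216.5,304.2],0))
print("tB",onz("top",[227.4,291.4],0),onz("side",[234.6,227.3],0))
# base front edge (x-) corners approx
print("base",onz("top",[270,235],.01),onz("top",[377,204],.01))
print("wallcorner",onz("top",[373,156],.098))
print({c:np.round(camera_params(c)["camera_from_world"],2).tolist() for c in ["wrist"]},read_eef_pos())
E
```

```text
knob (array([ 0.627, -0.04 ,  0.124]), np.float64(0.0026)) [ 0.62756598 -0.0400615   0.126     ] [ 0.62567313 -0.04482258  0.126     ]
grip (array([0.635, 0.178, 0.094]), np.float64(0.0044)) [0.63506704 0.17657517 0.103     ]
presser [0.63540958 0.16912165 0.        ] [0.63359819 0.18053163 0.        ]
timer [0.72232514 0.10303191 0.        ] [0.71326002 0.11110547 0.        ]
tA [ 0.4623442  -0.14473646  0.        ] [ 0.46566772 -0.13434989  0.        ]
tB [0.44834321 0.1482941  0.        ] [0.45226952 0.14413013 0.        ]
base [0.56418551 0.0444791  0.01      ] [ 0.61441102 -0.20389672  0.01      ]
wallcorner [ 0.6998404  -0.18772543  0.098     ]
{'wrist': [[0.32, -0.95, -0.0, -0.65], [-0.91, -0.31, 0.27, -0.04], [-0.26, -0.09, -0.96, 0.38], [0.0, 0.0, 0.0, 1.0]]} [ 0.20868685 -0.6156214   0.25029906]
```

Run:
```python
from h import *
a=np.radians(11.4)
for b in (a,a+np.pi):
    y=np.array([np.cos(b),np.sin(b),0]); z=np.array([0,0,-1.])
    q=R.from_matrix(np.stack([np.cross(y,z),y,z],1)).as_quat()
    for P in ([.62,-.04,.33],[.62,-.17,.15],[.635,.178,.2],[.45,.148,.1],[.46,-.14,.1]):
        s=inverse_kinematics(P,q); print(round(b,2),P,None if s is None else np.round(s,2))
move_ptp([.61,-.02,.36],down(a)); print(read_eef_pos(),read_qpos().round(2) if hasattr(read_qpos(),'round') else read_qpos(),read_time_s())
im,p=snap("wrist","w0")
for n in ("dispenser","lid_knob","presser_grip","presser","tin_1","egg_timer"):
    print(n,[(np.round(d["at"],1).tolist(),round(d["confidence"],2)) for d in tip_of("wrist",n)][:4])
```

```text
0.2 [0.62, -0.04, 0.33] [ 0.48  0.33 -0.61  1.55  0.2   1.32  0.05]
0.2 [0.62, -0.17, 0.15] [ 0.62  0.53 -0.55  1.67  0.31  1.02  0.17]
0.2 [0.635, 0.178, 0.2] [ 0.31  0.62 -0.9   1.58  0.51  1.19 -0.5 ]
0.2 [0.45, 0.148, 0.1] [ 0.47  0.45 -0.99  2.09  0.5   0.86 -0.62]
0.2 [0.46, -0.14, 0.1] [ 0.65  0.31 -0.49  2.09  0.21  0.78  0.23]
3.34 [0.62, -0.04, 0.33] [-0.93  0.63  1.38  1.62 -0.63  1.42 -2.43]
3.34 [0.62, -0.17, 0.15] [ 0.22  0.47 -0.02  1.7   0.01  0.98 -2.75]
3.34 [0.635, 0.178, 0.2] [ 0.48  0.82 -1.25  1.58  0.79  1.33  2.47]
3.34 [0.45, 0.148, 0.1] [ 0.64  0.61 -1.24  2.09  0.72  0.97  2.35]
3.34 [0.46, -0.14, 0.1] [ 0.32  0.28 -0.12  2.11  0.05  0.76 -2.78]
[ 0.60997008 -0.0220656   0.35957929] [ 0.47  0.3  -0.63  1.53  0.18  1.37  0.03] 3.275
dispenser [([280.8, 162.9], 0.87), ([280.8, 168.9], 0.19)]
lid_knob [([287.6, 202.2], 0.76)]
presser_grip [([323.3, 22.8], 0.92)]
presser [([313.4, 39.8], 0.64)]
tin_1 [([163.6, 225.5], 0.75), ([188.3, 35.5], 0.66)]
egg_timer [([357.8, 100.9], 0.97)]
```

View pics/w0.png

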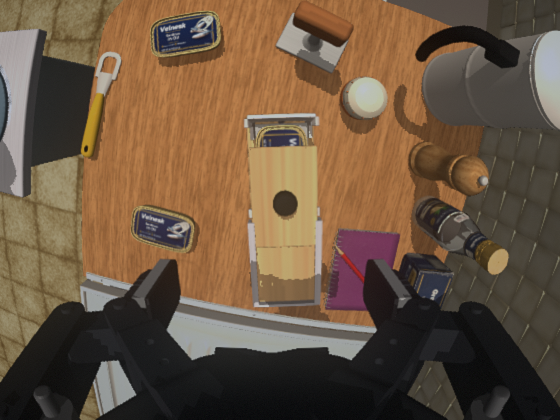

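The wrist view shows the dispenser nearly aligned with the picture: knob at (285,204), front guide's top from (248,119) to (318,117), back corners at (254,305) and (321,304). The lid leaves the well slightly open. The timer is at (364,98), the presser's grip at (323,21), and the tins at (187,34) and (163,228).

Run:
```python
from h import *
p=camera_params("wrist")
W=lambda px,z:onz("wrist",px,z,p)
k=W([287.6,202.2],.126);k2=W([285,203],.139);print("knob",k,k2)
A,B=W([248,119],.098),W([318,117],.098);C,D=W([254,305],.108),W([321,304],.108)
print("guide",A,B,np.linalg.norm(A-B),"back",C,D,np.linalg.norm(C-D))
d=(A+B)/2-(C+D)/2;print("len",np.linalg.norm(d[:2]),"yaw",np.degrees(np.arctan2(d[1],d[0]))-90)
print("centre net",W([280.8,162.9],0))
print("grip",W([323.3,22.8],.103),"pres",W([313.4,39.8],0),"timer",W([357.8,100.9],0))
E1,F1=W([296,3],.123),W([350,24],.123);print("gripdir",E1,F1,np.degrees(np.arctan2(*(E1-F1)[1::-1])))
for t in ([163.6,225.5],[188.3,35.5]): print("tin",W(t,.0))
G=[W(x,.025) for x in ([133,208],[192,226],[152,19],[216,13])];print("tin edges dir",[np.degrees(np.arctan2(*(G[i+1]-G[i])[1::-1])) for i in (0,2)])
```

```text
knob [ 0.63293203 -0.04049597  0.126     ] [ 0.62900047 -0.03876611  0.139     ]
guide [0.5693865  0.04258092 0.098     ] [0.64970261 0.06167967 0.098     ] 0.0825556769007962 back [ 0.62087093 -0.19439444  0.108     ] [ 0.71030723 -0.17583575  0.108     ] 0.09134154014987131
len 0.2437752368942594 yaw 13.291328529455413
centre net [ 0.62306252 -0.01377306  0.        ]
grip [0.63272817 0.17566338 0.103     ] pres [0.63312823 0.17958679 0.        ] timer [0.71722723 0.10361739 0.        ]
gripdir [0.59662647 0.18574279 0.123     ] [0.66061556 0.17583699 0.123     ] 171.20021264575857
tin [ 4.56228789e-01 -1.49010987e-01  5.55111512e-17]
tin [0.44785107 0.15393854 0.        ]
tin edges dir [np.float64(-5.313317695923328), np.float64(10.777920595672274)]
```

Run:
```python
from h import *
yaw=np.radians(12.8);v=np.array([-np.sin(yaw),np.cos(yaw),0]);k=np.array([.631,-.0397,.132])
q=down(yaw);move_gripper(.055,30)
move_ptp(k+[0,0,.06],q);movel(k,q,.1);move_gripper(0,30)
print("gap",read_finger_gap(),read_grasp_force(),read_ft_force())
f0=np.array(read_ft_force())@v
movel(k-.078*v,q,.08)
for i in range(12):
    f=np.array(read_ft_force())@v-f0
    print(i,round(f,1),end=" ")
    if abs(f)>8: break
    movel(k-(.078+.003*(i+1))*v,q,.04)
pause(.3)
P=np.array(read_eef_pos());print(P,read_ft_force(),read_finger_gap())
print("centre est",P+.119*v)
move_gripper(.055);movel(P+[0,0,.1],q)
print(read_time_s())
im,p=snap("wrist","w1");
print("knob",[onz("wrist",d["at"],.126,p) for d in tip_of("wrist","lid_knob")[:1]])
```

```text
gap 0.02655260147680453 29.045210257172585 [-7.08054921 -0.60683318  6.14672925]
0 -1.8 1 -0.8 2 0.2 3 3.2 4 6.9 5 9.3 [ 0.64816722 -0.1221027   0.13308514] [-9.01139628  8.79488443 10.50872406] 0.02687791036760117
centre est [ 0.62180295 -0.00605993  0.13308514]
9.75
knob [array([ 0.64966727, -0.12282097,  0.126     ])]
```

View pics/w1.png

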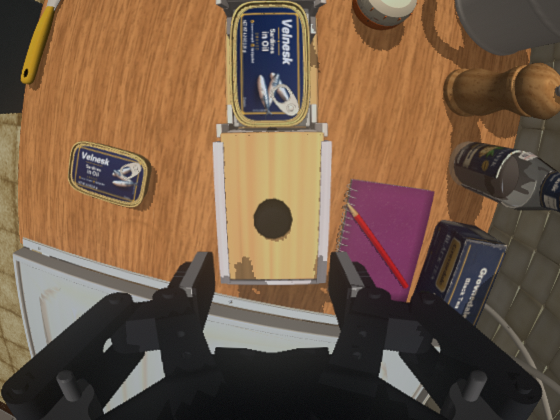

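The lid is right back, with its knob at (272,219), and the well is open. The old tin's top rim spans (231,8) to (311,124), and new tin A is at (108,173).

Run:
```python
from h import *
p=camera_params("wrist");W=lambda px,z:onz("wrist",px,z,p)
ang=lambda d:np.degrees(np.arctan2(d[1],d[0]))
a,b,c,d=W([216,142],.108),W([216,280],.108),W([331,140],.108),W([330,280],.108)
print("rails",ang(a-b)-90,ang(c-d)-90,(a+b+c+d)/4)
l,r=W([231,65],.099),W([310,62],.099);print("tin l,r",l,r,np.linalg.norm(l-r))
t,bo=W([268,2],.099),W([272,128],.099);print("tin t,b",t,bo,(t+bo)/2,ang(t-bo)-90)
move_ptp([.622,-.006,.25],down(np.radians(12.8)))
im,p=snap("wrist","w2")
for n in("tin_old","presser_grip","presser"):print(n,[(np.round(onz("wrist",d["at"],{"tin_old":.074,"presser_grip":.103,"presser":0}[n],p),4),round(d["confidence"],2)) for d in tip_of("wrist",n)][:3])
```

```text
rails 9.990883446127867 15.254771364088072 [ 0.64947385 -0.12792889  0.108     ]
tin l,r [ 0.59106482 -0.01920342  0.099     ] [ 0.65054403 -0.00333286  0.099     ] 0.061560139239298345
tin t,b [0.60746003 0.03886896 0.099     ] [ 0.63341175 -0.06166431  0.099     ] [ 0.62043589 -0.01139767  0.099     ] 14.474383097836437
tin_old [(array([ 0.6167, -0.0113,  0.074 ]), 0.87)]
presser_grip [(array([0.6349, 0.1727, 0.103 ]), 0.83)]
presser [(array([0.6333, 0.1765, 0.    ]), 0.69)]
```

View pics/w2.png

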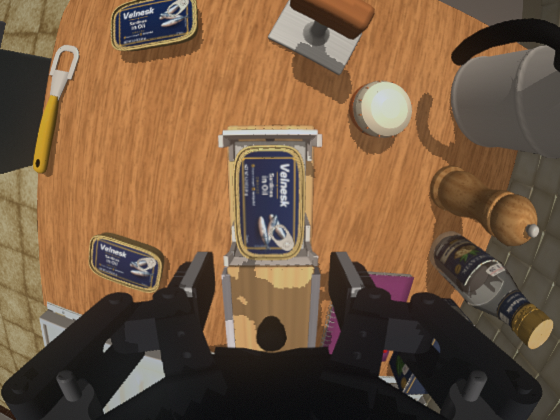

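The well is open: front guide across row 135 (220–320), rear guide at row 260, old tin between (235,148) and (307,257) with its centre near (271,203). The presser's grip is at (332,10) with its foot at (318,40).

Run:
```python
from h import *
p=camera_params("wrist");W=lambda px,z:onz("wrist",px,z,p)
ang=lambda d:np.degrees(np.arctan2(d[1],d[0]))
fl,fr=W([220,136],.098),W([320,135],.098);print("front guide",fl,fr,np.linalg.norm(fl-fr),ang(fr-fl))
bl,br=W([223,262],.098),W([318,261],.098);print("back",bl,br,np.linalg.norm(bl-br),ang(br-bl))
print("len yaw",ang((fl+fr-bl-br))-90,np.linalg.norm((fl+fr-bl-br)/2),"centre",(fl+fr+bl+br)/4)
tl=[W(x,.099) for x in([235,203],[307,203],[271,148],[270,257])];print("tin",tl[0],tl[1],sum(tl)/4,np.linalg.norm(tl[0]-tl[1]),np.linalg.norm(tl[2]-tl[3]))
```

```text
front guide [0.56731212 0.0358765  0.098     ] [0.64989209 0.05507833 0.098     ] 0.08478303326032745 13.090036021787919
back [ 0.59071545 -0.07789488  0.098     ] [ 0.67750555 -0.05741009  0.098     ] 0.0891748213072029 13.280290860342776
len yaw 12.706492969980005 0.11597005160534118 centre [ 0.6213563  -0.01108753  0.098     ]
tin [ 0.59145966 -0.01880523  0.099     ] [ 0.65306949 -0.00506728  0.099     ] [ 0.62223547 -0.01285059  0.099     ] 0.06312291914460358 0.0994700475527741
```

Run:
```python
from h import *
yaw=np.radians(13);q=down(yaw)
move_gripper(.083,40)
P=np.array([.622,-.010,.099])
movel(P,q,.12);move_gripper(.03,40)
print("gap",read_finger_gap(),read_grasp_force(),read_ft_force(),read_eef_pos())
movel(P+[0,0,.06],q,.1);print("gap",read_finger_gap(),read_grasp_force())
D=np.array([.465,0.0,.16]);q2=down(0)
move_ptp(D,q2);movel([D[0],D[1],.028],q2,.1);print(read_ft_force(),read_finger_gap())
move_gripper(.083);movel(D+[0,0,.05],q2,.2)
# on to the presser
G=np.array([.634,.175,.107]);g=np.radians(81.2);q3=down(g)
s=inverse_kinematics(G+[0,0,.12],q3);print(s)
move_ptp(G+[-.0,-.06,.16],q3)
im,p=snap("wrist","w3")
for n,z in(("presser_grip",.103),("presser",0),("tin_1",0)):print(n,[(np.round(onz("wrist",d["at"],z,p),4),round(d["confidence"],2)) for d in tip_of("wrist",n)][:4])
print(read_time_s(),read_eef_pos())
```

```text
gap 0.05848669362800963 42.01313674449921 [-1.65458029 -0.19781817  4.8502736 ] [ 0.62223902 -0.01010755  0.10021299]
gap 0.05896461217686366 43.17609250545502
[ 0.1048591  -0.07941497 -1.01024028] 0.058572026800069225
[ 0.28961554  0.56625985 -0.85748444  1.56555632  0.44725988  1.2168374
  0.76918213]
presser_grip [(array([0.6306, 0.1709, 0.103 ]), 0.8), (array([0.6144, 0.1612, 0.103 ]), 0.3), (array([0.4917, 0.033 , 0.103 ]), 0.21)]
presser [(array([0.6307, 0.1758, 0.    ]), 0.72)]
tin_1 [(array([ 0.4613, -0.1529, -0.    ]), 0.84), (array([0.4478, 0.1503, 0.    ]), 0.57)]
18.2583 [0.63335051 0.11399646 0.26658972]
```

View pics/w3.png

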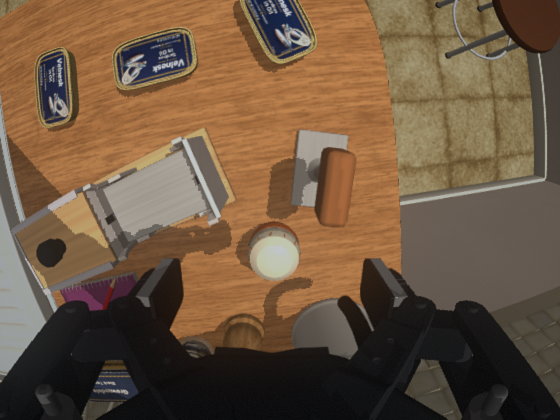

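The old tin lies at (155,58) on the worktop and the plate shows empty in the well at (155,205). The presser's grip block runs from (338,150) to (334,226), its foot's left edge from (298,131) to (292,205), and the timer is at (274,252).

Run:
```python
from h import *
p=camera_params("wrist");W=lambda px,z:onz("wrist",px,z,p)
ang=lambda d:np.degrees(np.arctan2(d[1],d[0]))
a,b=W([355,155],.123),W([347,224],.123);print("grip edge",a,b,ang(b-a),np.linalg.norm(a-b))
a,b=W([298,131],.008),W([292,205],.008);c=W([347,135],.008);print("foot",a,b,c,ang(b-a),np.linalg.norm(a-b),ang(a-c),np.linalg.norm(a-c))
m=(b+c)/2;print("foot centre",m)
```

```text
grip edge [0.60406125 0.18957906 0.123     ] [0.66385041 0.1765108  0.123     ] -12.329379790571315 0.06120068238159501
foot [0.58299915 0.15289014 0.008     ] [0.67072    0.13309146 0.008     ] [0.59540193 0.21047965 0.008     ] -12.718601900621785 0.08992738822136352 -102.15387610805813 0.05890993747170593
foot centre [0.63306096 0.17178556 0.008     ]
```

Run:
```python
from h import *
G=np.array([.633,.174,.104]);q=down(np.radians(77.5))
move_gripper(.07,100)
move_ptp(G+[0,0,.07],q);movel(G,q,.1);move_gripper(.01,100)
print("gap",read_finger_gap(),read_grasp_force(),read_ft_force(),read_eef_pos())
movel(G+[0,0,.15],q,.15);print("gap",read_finger_gap(),read_ft_force())
C=np.array([.6215,-.0085,.254]);qd=down(np.radians(13))
move_ptp(C,qd);print(read_eef_pos(),read_finger_gap())
im,p=snap("wrist","w4")
print(read_time_s())
```

```text
gap 0.025348522131304247 97.11923360824585 [-1.73203844 -1.29654869  2.86188241] [0.63341258 0.17387916 0.10477181]
gap 0.024814913819999392 [ 0.79644079  0.01083463 -2.44987534]
[ 0.62087471 -0.00841588  0.25297538] 0.02493843518374752
22.35
```

View pics/w4.png

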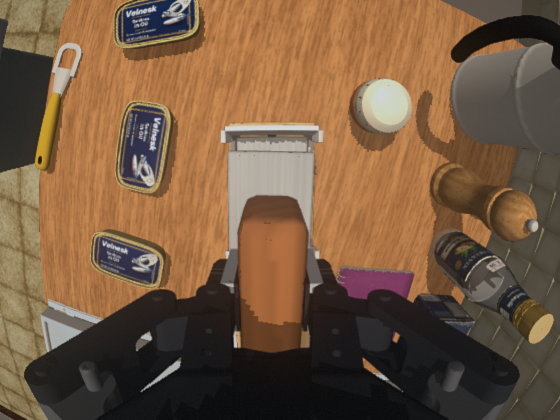

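The presser is held straight: its grip block is at (272,270) above the well (guide row 133), and the three tins lie at left. Next I press down in steps.

Run:
```python
from h import *
q=down(np.radians(13));C=np.array([.6215,-.0085,.19])
movel(C,q,.12);f0=np.array(read_ft_force());print("f0",f0)
# z of tool with foot on worktop was .1048
z=.185
while z>.117:
    movel([C[0],C[1],z],q,.05)
    f=np.array(read_ft_force())-f0;P=read_eef_pos()
    print(round(z,3),round(P[2],4),np.round(f,1),np.round(read_ft_torque(),2))
    if np.linalg.norm(f)>32: break
    z-=.006 if z>.131 else .002
pause(.5);print(read_eef_pos(),read_finger_gap(),np.array(read_ft_force())-f0,read_time_s())
```

```text
f0 [ 0.52431652  0.77807351 -2.15627015]
0.185 0.1854 [-0.2 -1.  -1.2] [0.06 0.01 0.01]
0.179 0.1788 [ 0.9 -0.3 -0.9] [ 0.01 -0.04  0.03]
0.173 0.1742 [-1.7 -0.6  6.4] [-0.14  0.61 -0.05]
0.167 0.1677 [-1.7 -0.7  6.4] [-0.13  0.48 -0.07]
0.161 0.1613 [-2.9 -1.2  4. ] [-0.15  0.37 -0.01]
0.155 0.1549 [-0.3 -1.6  5.6] [-0.09  0.08 -0.01]
0.149 0.1486 [ 0.7 -0.3  2.7] [-0.11 -0.14 -0.01]
0.143 0.1421 [ 0.3 -0.7 -0.1] [-0.04 -0.28  0.04]
0.137 0.1353 [-0.2 -0.7 -1.7] [ 0.02 -0.02  0.06]
0.131 0.1301 [-0.6 -0.6 -1. ] [-0.02 -0.01  0.04]
0.129 0.1289 [-0.6 -0.5 -0.5] [-0.02 -0.01 -0.01]
0.127 0.1269 [-0.4 -0.3 -0.5] [-0.05  0.02 -0.03]
0.125 0.1248 [-0.1 -1.3 -0.8] [-0.01 -0.07  0.02]
0.123 0.1242 [-3.3 -1.7  7.5] [-0.08  0.68  0.01]
0.121 0.1241 [-5.4 -0.5 15. ] [-0.2   1.56 -0.03]
0.119 0.1239 [-7.2 -1.9 22.3] [-0.38  2.41 -0.03]
[ 0.62237375 -0.00846479  0.12392301] 0.024851139656582956 [-8.58225352 -2.01242973 22.39041313] 27.6833
```

Run:
```python
from h import *
q=down(np.radians(13));C=np.array([.6215,-.0085,0])
movel(C+[0,0,.122],q,.03);pause(.4)
movel(C+[0,0,.256],q,.1)
G=np.array([.633,.174,.106]);q3=down(np.radians(77.5))
move_ptp(G+[0,0,.12],q3);print(read_finger_gap(),read_ft_force())
movel(G,q3,.08)
for z in(.105,.104):
    f=read_ft_force();print(read_eef_pos(),f)
    if f[2]>3:break
    movel([G[0],G[1],z],q3,.03)
move_gripper(.07,40);movel(G+[0,0,.12],q3,.15)
move_ptp([.58,.0,.30],down(np.radians(13)))
im,p=snap("wrist","w5")
print(read_time_s())
for n,z in(("presser",0),("tin_1",0)):print(n,[(np.round(onz("wrist",d["at"],z,p),4),round(d["confidence"],2)) for d in tip_of("wrist",n)][:4])
```

```text
0.02504659002694209 [ 0.36634361 -0.44391551 -2.66740592]
[0.63348999 0.1742115  0.10672291] [-0.18465221 -0.41580239 -2.67567255]
[0.63308708 0.17396484 0.10518068] [-0.42167162  0.5906803  -3.98436466]
35.0667
presser [(array([0.6332, 0.1791, 0.    ]), 0.74)]
tin_1 [(array([ 0.4631, -0.1513,  0.    ]), 0.74), (array([0.4453, 0.1491, 0.    ]), 0.7)]
```

View pics/w5.png

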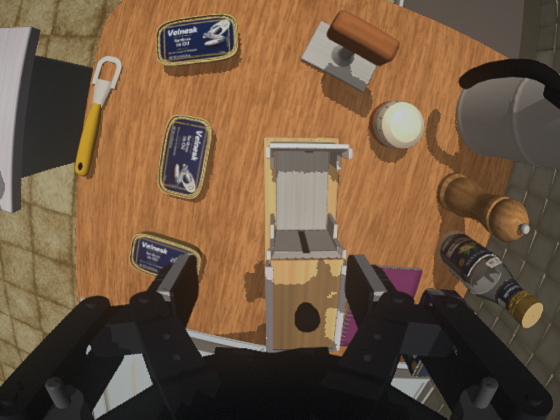

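The presser stands at (345,52), the plate is down in the well at (305,195), and the tins are at (198,40), (186,157) and (165,258).

```bash
cat >> h.py <<'E'
def tins(im,p):
    """yellow/dark tins: segment non-wood dark-blue lid tops; returns centre (z=.025) and long-axis angle in world"""
    hsv=cv2.cvtColor(im,cv2.COLOR_RGB2HSV)
    m=cv2.inRange(hsv,(100,60,20),(130,255,160))
    m=cv2.morphologyEx(m,cv2.MORPH_CLOSE,np.ones((11,11)))
    out=[]
    for c in cv2.findContours(m,cv2.RETR_EXTERNAL,cv2.CHAIN_APPROX_NONE)[0]:
        if cv2.contourArea(c)<800: continue
        W=np.array([onz("wrist",x[0].astype(float),.025,p)[:2] for x in c],np.float32)*1000
        (cx,cy),(w,h),a=cv2.minAreaRect(W)
        if w>h: a+=0
        else: a+=90
        if 60<max(w,h)<115 and 35<min(w,h)<75: out.append((cx/1000,cy/1000,(a+90)%180-90,w,h))
    return out
E
python3 - <<'E'
from h import *
im=cv2.imread("pics/w5.png")[:,:,::-1].copy();p=camera_params("wrist")
for t in tins(im,p): print(np.round(t,3))
ang=lambda d:np.degrees(np.arctan2(d[1],d[0]))
W=lambda px:onz("wrist",px,.025,p)
print(ang(W([236,56])-W([163,67])),ang(W([195,252])-W([138,237])))
E
```

```text
[ 0.45  -0.144 -3.667 39.145 70.563]
[4.6900e-01 2.0000e-03 8.9775e+01 9.1161e+01 4.4846e+01]
[ 0.449  0.151 15.85  91.438 50.731]
18.175302906915665 -0.588467277914763
```

```bash
cat >> h.py <<'E'
C=np.array([.6215,-.0085,0]);YAW=np.radians(13)
def pick(x,y,longdeg,name=None,old=False):
    q=down(np.radians(longdeg+90)); move_gripper(.083,45); move_ptp([x,y,.22],q)
    im,p=snap("wrist",name); t=[t for t in tins(im,p) if np.hypot(t[0]-x,t[1]-y)<.05]
    print("seen",np.round(t,3))
    if t:
        x,y,l=t[0][:3]; q=down(np.radians(l+90))
    movel([x,y,.08],q,.15); movel([x,y,.027],q,.1); move_gripper(.03,45)
    print("gap",read_finger_gap(),read_grasp_force()); movel([x,y,.16],q,.15); print("gap",read_finger_gap(),read_ft_force())
def place(zb,name=None):
    """zb: height of the tin's underside when it lies"""
    q=down(YAW); move_ptp(C+[0,0,.20],q); print("over",read_finger_gap(),read_eef_pos())
    movel(C+[0,0,.13],q,.12); f0=np.array(read_ft_force())
    z=max(zb+.06,.10)
    while z>zb+.027:
        movel(C+[0,0,z],q,.06); f=np.array(read_ft_force())-f0
        if np.linalg.norm(f)>6: print("contact",round(z,3),np.round(f,1),read_eef_pos()); break
        z=max(z-.006,zb+.027) if z>zb+.029 else 0
    move_gripper(.08); movel(C+[0,0,.22],q,.12); im,p=snap("wrist",name); print("t",read_time_s())
E
python3 - <<'E'
from h import *
pick(.449,.150,16.5,"pB"); place(.020,"w6")
E
```

```text
seen [[ 0.449  0.15  15.944 91.363 50.05 ]]
gap 0.05874689327765367 47.36009985208511
gap 0.05814572256029311 [-0.07163595  0.51125445 -1.26572139]
over 0.058515068707187416 [ 0.62084327 -0.00752617  0.19935631]
t 47.1167
```

View pics/w6.png

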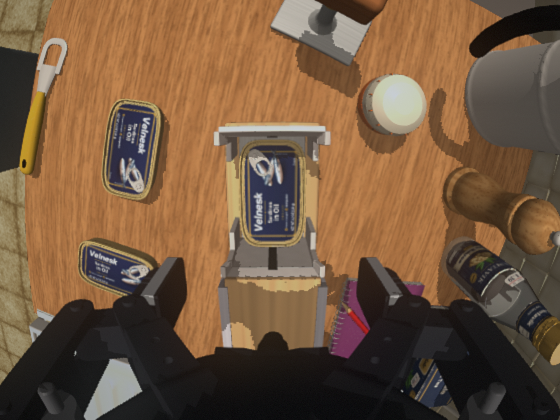

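Tin B lies flat and aligned in the well at (273,193), with the plate still down. The old tin is at (132,148) and tin A at (118,267).

Run:
```python
from h import *
p=camera_params("wrist")
print(onz("wrist",[273,193],.045,p), onz("wrist",[272,133],.098,p), onz("wrist",[272,143],.045,p),onz("wrist",[273,245],.045,p),onz("wrist",[242,193],.045,p),onz("wrist",[304,193],.045,p))
pick(.458,-.150,-4,"pA"); place(.045,"w7")
```

```text
[ 0.62197782 -0.00805404  0.045     ] [0.60797083 0.04863308 0.098     ] [0.61050299 0.03754153 0.045     ] [ 0.63384993 -0.05930166  0.045     ] [ 0.59346321 -0.01458811  0.045     ] [ 0.65048507 -0.00142421  0.045     ]
seen [[ 0.459 -0.148 -3.942 49.916 91.073]]
gap 0.05870917872967035 47.385981380939484
gap 0.058442998817325675 [-0.9833392   0.3536609  -1.06374459]
over 0.05858942101108361 [ 0.62080657 -0.00929454  0.19893399]
t 57.6667
```

View pics/w7.png

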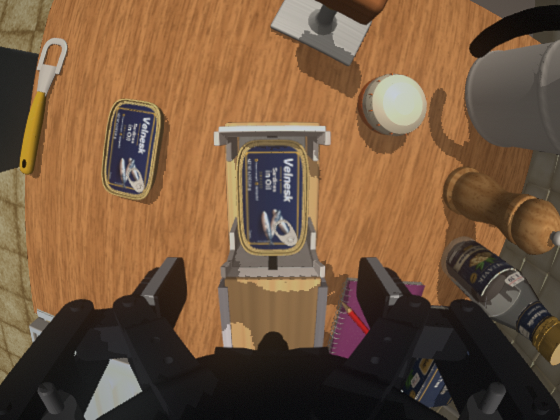

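The second tin lies flat on the first at (273,197). The old tin is still at (132,148); it goes in last.

Run:
```python
from h import *
pick(.468,.001,90,"pO"); place(.070,"w8")
for n in("presser","lid_knob"):print(n,[(np.round(onz("wrist",d["at"],0 if n=="presser" else .126),4),round(d["confidence"],2)) for d in tip_of("wrist",n)][:2])
```

```text
seen [[4.6600e-01 1.0000e-03 8.9942e+01 9.1133e+01 4.9813e+01]]
gap 0.05843882550840298 47.299763560295105
gap 0.05861765917556254 [-0.5907821   0.20807196 -2.20912406]
over 0.05831906680994965 [ 0.62038599 -0.00822592  0.19808741]
t 66.2333
presser [(array([0.6345, 0.1754, 0.    ]), 0.72)]
lid_knob [(array([ 0.6486, -0.1229,  0.126 ]), 0.91)]
```

View pics/w8.png

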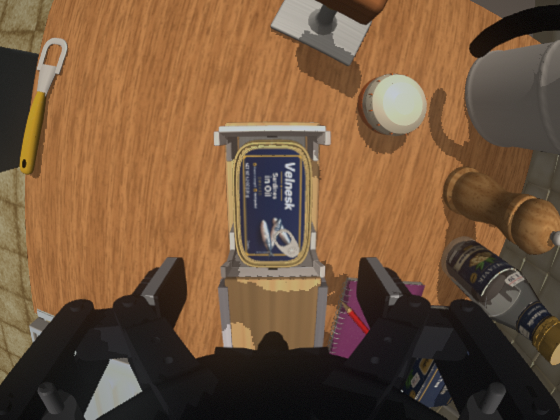

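The old tin lies flat on top at (272,203), below the mouth, and the worktop at left is clear. Now I shut the lid.

Run:
```python
from h import *
v=np.array([-np.sin(YAW),np.cos(YAW),0]);k=np.array([.6482,-.1222,.132]);q=down(YAW)
move_gripper(.055,35);move_ptp(k+[0,0,.06],q);movel(k,q,.1);move_gripper(0,35)
print("gap",read_finger_gap(),read_ft_force());f0=np.array(read_ft_force())@v
movel(k+.105*v,q,.08)
for i in range(12):
    f=np.array(read_ft_force())@v-f0;print(i,round(f,1),end=" ")
    if abs(f)>9:break
    movel(k+(.105+.003*(i+1))*v,q,.04)
pause(.3);P=np.array(read_eef_pos());print(P,(P-k)@v,read_ft_force(),read_finger_gap())
move_gripper(.055);movel(P+[0,0,.1],q)
move_ptp([.60,-.08,.30],q);im,p=snap("wrist","w9");print([onz("wrist",d["at"],.126,p) for d in tip_of("wrist","lid_knob")[:1]],read_time_s())
```

```text
gap 0.02679157024214703 [-3.44343895 -0.27218448  6.28341416]
0 -1.1 1 -1.6 2 -0.6 3 -1.0 4 -0.3 5 -2.0 6 -4.8 7 -7.3 8 -10.1 [ 0.6207566  -0.00632001  0.13322538] 0.11908341899782673 [ -1.06619767 -10.30740722   5.45756271] 0.026108042397125403
[array([ 0.62149028, -0.00573622,  0.126     ])] 73.9417
```

View pics/w9.png

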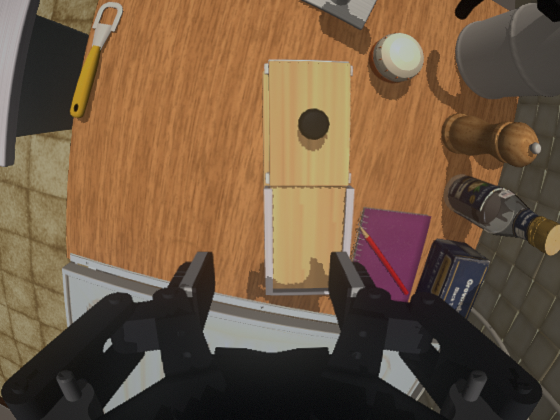

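The lid covers the whole well with its knob at (313,124). It travelled 119 mm to its stop, the full range. I'm handing the job in.

```bash
python3 -c "
from h import *
print(sign_off())"
```

```text
the job is handed in; nothing more can be done
None
```

I handed the job in at about 74 s. The two new tins are in the well with the old tin on top, the plate is caught down, the lid is shut, the presser stands upright on the worktop, and I never touched the egg timer; the judge's verdict was not shown.

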